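# Clamp a coated test panel with a quarter-turn T-slot stud

## Task

Clamp the coated test panel on the sloping T-slot board: first fold the raised clamp bar flat down onto the panel, then take the red-handled stud out of its holder and drop its head fully into the board's slot, clear of the bar beyond its forked end. Slide the stud along the slot fully home into the fork, then turn it a quarter turn so that its head locks crosswise under the slot, and let go. Leave the panel in its place on the board and do not disturb the applicator, dye bottle, tape roll and swatch pack standing around.

Things in the scene. Friction and masses are not known exactly. Their poses are not given: they have to be found in the camera images.
- deck: Aluminium T-slot board, 170 x 270 x 25 mm, fixed on a grey stand, sloping 25 degrees down towards the robot's right (-y). Origin: centre of its upper face, 70 mm over the bench; x up the slope, y along the slot, z out of the face. Highest fixed part on the face: the bar's hinge block, 12 mm, at y 98 to 132 mm, x -52 to 17 mm.
- slot_entry (a point): Point on the slot's centre line level with the face, deck x -25, y -85 mm: a good place to drop the stud in (free from deck y -118 to -62). The slot runs along deck y, 15 mm wide between lips 8 mm thick, its ends closed at y +/-135 mm; below the lips is a cavity 35 mm wide and 12 mm high, its floor 20 mm below the face.
- clamp_bar (a joint): Fold angle (rad) of the steel clamp bar with a yellow patch, 56 x 146 x 8 mm: 0 = flat on the panel, grows as its forked end rises. Hinge axis along deck x at deck y +112, z +8 mm; the free end is 150 mm from it towards -y. Flat, it covers deck x -43 to 13, y -38 to 108, z 4 to 12 mm. Raised it stays; 2 to 4 N down on its top, 75 mm from the axis, folds it; below about 0.5 it drops shut.
- fork_end (a point): Middle of the closed end of the notch in the bar's forked free end, at its top edge; moves with the bar. Bar flat: deck x -25, y -3, z 12 mm. The notch is 17 mm wide (deck x -33.5 to -16.5), 35 mm deep, open towards deck -y. The stud is fully home when its shank touches this end: stud axis at deck y about -9 mm.
- stud: Quarter-turn stud, 87 mm long, 0.16 kg, hanging upright in the holder. Origin: under the middle of its head; z towards the handle; head and handle are long along x. Hammer head 30 x 11 mm, z 0 to 8; shank 12 mm diameter; collar 44 mm diameter, z 34.5 to 40.5; neck 20 mm; red wing handle 70 x 14 mm, z 59 to 87. In the slot it turns freely either way.
- stud_grip (a point): Middle of the stud's red wing handle, 73 mm above the stud's origin on its axis; 14 mm thick along the stud's y. With the head on the cavity floor the collar clears the flat bar's top by 2.5 mm, and the head can rise 4 mm before it meets the lips: slide and turn it held about 2 mm off the floor, or it drags and tips. It passes the lips only with the stud's x along the slot.
- holder: Fixed grey block on a black foot, 92 x 70 x 44 mm; origin under its centre, on the bench. The stud hangs by its collar in an oblong pocket 36 x 17 mm, open at the top, its x along the holder's x; the head reaches 34.5 mm below the block's top.
- panel: Coated steel test panel, 90 x 140 x 4 mm with a blue film, loose, lying on the deck above the slot against a 3 mm ledge; origin: centre of its underside, axes as the deck's. It lies at about deck x = +41, y = 0 mm.
- applicator: Loose steel film applicator bar, 34 x 103 x 26 mm; bystander.
- dye_red: Loose red dye bottle with a pointed nozzle, 42 mm diameter, 155 mm tall; bystander.
- tape: Loose roll of white tape, 80 mm diameter, 24 mm high; bystander.
- pack: Loose pack of swatch cards, 118 x 121 x 63 mm; bystander.

How it is judged:
By the outcome, as a careful person would: the job done as asked, in the order asked, and still so for the second after the job is handed in, with the robot touching nothing.
It also fails if it takes over 61 s, if anything falls off the work surface, if the arm or the gripper's body presses on something with over 40 N, if the wrist force passes 120 N, or if a joint passes its speed limit or range.

## Robot

A 6-joint arm with a two-finger parallel gripper is mounted at the origin on the work surface; the furniture and walls round the work are solid. World frame = base frame: x ahead of the robot, y to its left, z up, the work surface at z = 0. Lengths are in mm, angles in rad, forces in N, time in s.
With the tool pointing down it reaches from about 300 to 775 mm from the base axis. Payload 14.6 kg.
Tool frame: the origin (TCP) lies at the very end of the fingers, on their centre line; the grasp point (between the pads) lies 19 mm behind it; z points along the fingers, y is the line along which they close (so a half turn about z gives the same grasp; the last joint's range is limited). The gripper opens to 94 mm and grips with 3 to 60 N. Pads are 16 mm wide; open, the fingers measure 119 mm over their backs; the gripper's body (75 mm by 177 mm) begins 78 mm behind the grasp point.
Start: joints at [-1.257, 0.3, 1.521, -0, 1.321, -0.067], TCP at [204.407, -510.595, 205.446] pointing down, gripper open.
Joint ranges: [-3.03, 3.03], [-0.79, 2.21], [0.23, 2.52], [-1.04, 4.18], [0, 3.07], [-2.55, 2.55]. Speed limits (rad/s): [2.22, 2.22, 2.57, 3.14, 3.14, 3.14].

## Interface

Orientations are given as [roll, pitch, yaw] about the fixed x, y, z axes, in that order (R = Rz(yaw) Ry(pitch) Rx(roll)).
In Python, from cell import manip gives the robot as it stands.
- The arm moves only by the tool servo_tool, never from a script. Its argument "motion" is a list that holds one entry, the list of rows, each a list of 7 numbers: the shift along the world's x, y, z as a fraction of full scale, then the turn, a rotation vector about the world's x, y, z as a fraction of full scale, then the closure, from 0 (fully open) to 1 (shut). In form: [[[x, y, z, rx, ry, rz, gripper], ...]]. A call has 1 to 10 rows; each row is the pose to reach, as a shift and turn from the pose commanded when the call began, turning the shorter way round; what a row does not reach only later rows make up. Full scale, the value 1, is 0.5 m for a shift and pi rad for a turn. A row lasts 1/10 s, in which the tool goes at most 50 mm and 8.59 degrees, less where a joint would pass 70% of its speed; a pose out of reach is approached as far as the arm can. A call with a number of a shift or a turn outside -1 to 1 is refused whole. A call with a gripper value outside its range is refused whole. The fingers move at their own pace and stop on an object; "newtons" is the grip in N (left out, the last holds). Time passes only in rows, so rows that repeat a pose let the fingers close. It gives the time, the measured TCP pose, the force, the opening and the grip force at its end, in the units of the state.
- manip.read_state(): the state, without advancing time (a new reading comes with each control period).
- manip.camera(name): name is "side" or "top" or "wrist"; returns a dict with "frame" (400x640x3 uint8, red, green, blue), "range_z" (400x640 float32, mm along the optical axis (not along the pixel's ray), 0 where there is no reading), "vfov" (degrees; the focal length in pixels is half the picture's height over the tangent of half this angle, whatever the lens; pixels are square), "cx", "cy" (the principal point, pixels), "cam_to_world" (4x4, takes a point from camera to world coordinates). Camera axes: x right, y down, z forward; pixel columns grow to the right and rows downward; lengths in mm; the calibration is good to about 2 mm. A picture is of the moment at which its call begins.
- manip.sign_off(): hands the job in; it is judged then, once.
The state is a dict: "clock": time; "joints": joint angles; "qd": joint speeds; "effort": joint torques, N m; "eef_pos": TCP position; "eef_rot": TCP orientation; "wrist_force": force on the tool from outside, world axes, zero at the start; "moment": the same for the moment, N m; "finger_gap": finger opening in mm; "finger_force": force on a finger pad.
Only numpy, scipy, OpenCV 4.12 (cv2) and the standard library are available. Lean on these libraries where they do the work, as an engineer would, in place of code of your own. Each camera call takes 0.05 s, during which the arm holds its last target. There are 200 camera calls.

## Working session

There is one attempt and no reset: what is moved stays moved. The work goes in short steps, Python scripts to look and compute and a tool call to move; the robot and the scene stay as the last step left them, time stands still between calls to the robot, and variables do not carry over. Pictures are saved under pics/ and viewed, at most 10 in all, crops included, and the job is handed in when it is done.

Besides the shell and the picture viewer there is one more tool, called after "Request:" as a command line: name --argument value ..., lists and objects as JSON in quotes. servo_tool: Moves the arm, as the interface text tells. Its arguments: {"type":"object","properties":{"motion":{"type":"array"},"newtons":{"type":"number"}},"required":["motion"]}

```bash
mkdir -p pics; ls
cat > h.py <<'E'
import numpy as np, cv2
from cell import manip
from scipy.spatial.transform import Rotation as R
def cloud(c):
    z=c["range_z"]; h,w=z.shape; f=h/2/np.tan(np.radians(c["vfov"])/2)
    v,u=np.mgrid[:h,:w]; P=np.stack([(u-c["cx"])*z/f,(v-c["cy"])*z/f,z],-1)
    T=np.array(c["cam_to_world"]); W=P@T[:3,:3].T+T[:3,3]; W[z<=0]=np.nan
    return W
def shot(n,fn):
    c=manip.camera(n); cv2.imwrite(f"pics/{fn}.png",c["frame"][:,:,::-1]); np.savez(f"pics/{fn}.npz",W=cloud(c),F=c["frame"]); return c
E
python3 - <<'E'
from h import *
for n in("side","top"):
    c=shot(n,n+"0"); print(n,c["vfov"],np.round(c["cam_to_world"],3).tolist())
a=cv2.imread("pics/side0.png");b=cv2.imread("pics/top0.png")
cv2.imwrite("pics/both0.png",cv2.resize(np.vstack([a,b]),(480,600)))
print(manip.read_state())
E
```

```text
pics
side 49.57189240193767 [[-0.917, -0.201, 0.345, 126.402], [-0.4, 0.48, -0.781, 942.538], [-0.009, -0.854, -0.521, 678.033], [0.0, 0.0, 0.0, 1.0]]
top 53.340145831626145 [[0.001, -0.998, 0.057, 451.501], [-1.0, 0.0, 0.024, 10.424], [-0.024, -0.057, -0.998, 1120.178], [0.0, 0.0, 0.0, 1.0]]
{'clock': 0.1, 'joints': array([-1.25658254e+00,  3.00415818e-01,  1.52149741e+00, -1.63290154e-05,
        1.32070381e+00, -6.65462086e-02]), 'qd': array([ 6.93961706e-04,  1.12374703e-05, -2.71823163e-03,  9.82032930e-06,
       -1.29811775e-03, -3.15428850e-05]), 'effort': array([ 2.22093763e-04, -5.32647264e+01, -3.53288341e+01,  7.09003466e-02,
        2.35021318e-02, -4.25837345e-05]), 'eef_pos': array([ 204.34438908, -510.38434829,  204.95205002]), 'eef_rot': array([-3.14056949e+00, -5.23365578e-05,  3.80764017e-01]), 'wrist_force': array([ 0.07336253, -0.22485366, -0.03084941]), 'moment': array([-0.02399806,  0.04627116, -0.01547787]), 'finger_force': 0.0, 'finger_gap': 93.9641835144765}
```

View pics/top0.png

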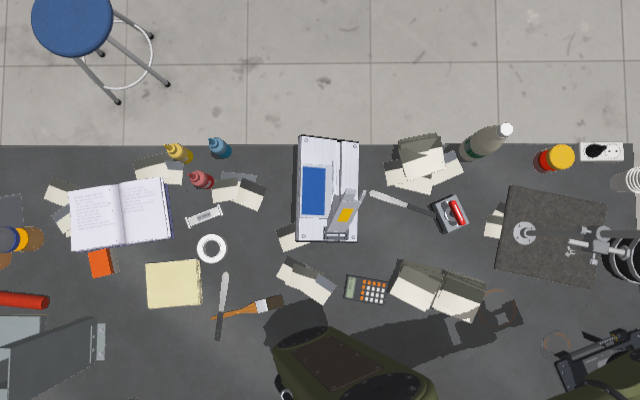

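View pics/side0.png

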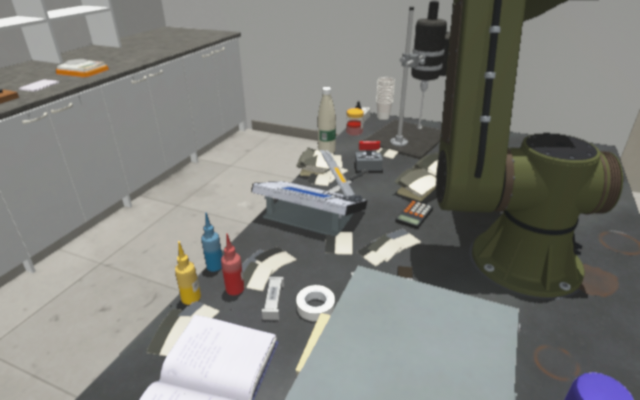

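The top view shows the board at about (296–360, 135–242) with the hinge at its near end (345, 237) and the bar raised. The stud's red handle is at (456, 212) in its holder. The side view agrees: the slope falls toward −y and the bar is steeply up.

```bash
cat > m.py <<'E'
from h import *
d=np.load("pics/top0.npz");W=d["W"];F=d["F"].astype(int)
# blue film plane
r,g,b=F[...,0],F[...,1],F[...,2]
V,U=np.mgrid[:400,:640]
box=lambda u0,u1,v0,v1:(U>=u0)&(U<u1)&(V>=v0)&(V<v1)
m=box(295,330,160,220)&(b-r>60)
P=W[m];P=P[~np.isnan(P).any(1)]
c=np.median(P,0);n=np.linalg.svd(P-P.mean(0))[2][2];n*=np.sign(n[2]);print("blue",len(P),c,n,"tilt",np.degrees(np.arccos(n[2])))
res=(P-c)@n;print("res",np.std(res),P.min(0),P.max(0))
x=np.array([0,0,1.])-n*n[2];x/=np.linalg.norm(x);y=np.cross(n,x)
Rd=np.stack([x,y,n],1);print("yaw of deck x deg",np.degrees(np.arctan2(x[1],x[0])))
Q=(W-c)@Rd
face=box(285,370,125,250)&(np.abs(Q[...,2]+4)<3)|(box(285,370,125,250)&(np.abs(Q[...,2])<3))
q=Q[face];print("face ext",np.percentile(q,[0,1,50,99,100],axis=0).round(1).tolist())
print("rect",cv2.minAreaRect(q[:,:2].astype(np.float32)))
f=box(285,370,125,250)&(np.abs(Q[...,2]+4)<2.5);print("face z",np.median(Q[f][:,2]))
qq=P@Rd-c@Rd;print("bluerect",cv2.minAreaRect(qq[:,:2].astype(np.float32)))
# stud
m=box(430,475,185,240)&(r-g>90);S=W[m];S=S[~np.isnan(S).any(1)];print("red",len(S),S.min(0),S.max(0))
t=S[S[:,2]>np.nanmax(S[:,2])-6];print("handle top",len(t),t.mean(0),cv2.minAreaRect(t[:,:2].astype(np.float32)))
h=box(425,480,185,245)&(np.abs(W[...,2]-np.nan_to_num(44))<6);H=W[h];print("holder",len(H),np.median(H[:,2]),cv2.minAreaRect(H[:,:2].astype(np.float32)))
yl=box(330,370,185,245)&(r-b>90);Y=W[yl];print("yellow",len(Y),Y.mean(0))
E
python3 m.py
python3 - <<'E'
import cv2
a=cv2.imread("pics/top0.png")[120:260,280:490];cv2.imwrite("pics/crop0.png",cv2.resize(a,None,fx=3.8,fy=3.8,interpolation=cv2.INTER_CUBIC))
E
```

```text
blue 1083 [554.28904004  54.39635333  94.36690174] [-0.0093935 -0.4279162  0.9037696] tilt 25.341924487352713
res 1.6742345507725398 [493.25260345  23.50395787  75.97810584] [616.2905955   82.29724681 110.95471258]
yaw of deck x deg 88.74246020646788
face ext [[-135.3, -146.6, -7.0], [-132.3, -143.9, -6.8], [-26.3, -24.9, -2.8], [35.4, 129.4, 2.6], [37.4, 131.8, 3.0]]
rect ((-48.63200759887695, -7.8228759765625), (278.16583251953125, 172.54115295410156), 89.59601593017578)
face z -3.8450584869967863
bluerect ((-1.0281028747558594, -0.2649993896484375), (65.72013092041016, 123.21057891845703), 0.33013221621513367)
red 106 [ 467.94008192 -333.50920765   89.74177509] [ 529.49919595 -299.11917502  100.3091085 ]
handle top 70 [ 496.58195649 -316.83190224   96.17872625] ((497.41229248046875, -316.19696044921875), (66.13916015625, 13.000216484069824), 23.642942428588867)
holder 487 43.30791547085755 ((498.5805969238281, -316.6283874511719), (84.25861358642578, 63.85245132446289), 23.832843780517578)
yellow 141 [490.44401341 -26.87478424 117.56080914]
```

View pics/crop0.png

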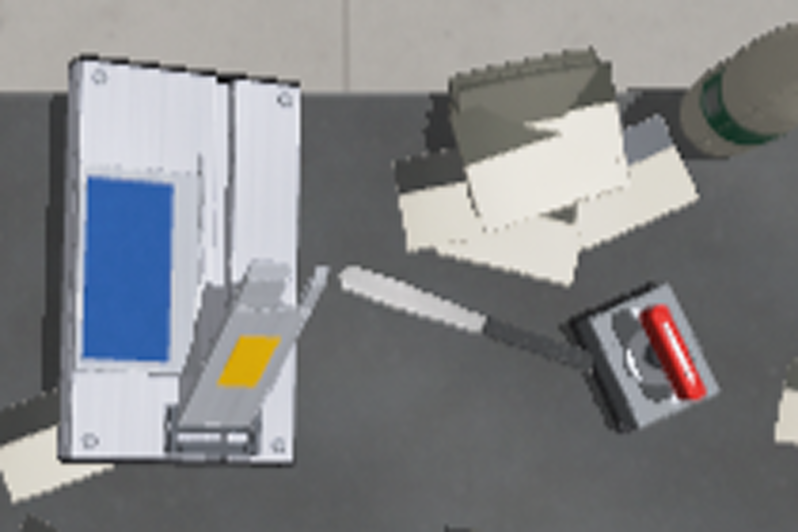

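The crop shows the bar hinged at the near end (crop (215, 440)), its fork end at about (290, 270), and the slot line at crop x≈230. The red handle is at about (675, 350) in the holder. Next I work out the deck frame and the bar angle.

```bash
cat >> m.py <<'E'
print('----')
yaw=np.radians(88.9);t=np.radians(25)
x=np.array([np.cos(t)*np.cos(yaw),np.cos(t)*np.sin(yaw),np.sin(t)]);n=np.array([-np.sin(t)*np.cos(yaw),-np.sin(t)*np.sin(yaw),np.cos(t)])
y=np.cross(n,x);D=np.stack([x,y,n],1)
o=c+Rd@[-48.7,-7.4,-4.];print("deck origin",o)
np.savez("deck.npz",o=o,D=D)
Q=(W-o)@D
q=Q[yl];print("yellow deck",q.mean(0),q.min(0),q.max(0))
# bar points: above face by 20+
bm=box(285,375,125,250)&(Q[...,2]>16);q=Q[bm];a=np.arctan2(q[:,2]-8,112-q[:,1]);print("bar",len(q),np.percentile(q,[0,50,100],axis=0).round(1).tolist(),"ang",np.percentile(a,[5,25,50,75,95]))
print(np.linalg.norm(q[:,1:]-[112,8],axis=1).max())
# slot profile by rows
s=box(285,370,125,250)&(Q[...,2]<-8)&(np.abs(Q[...,0]+25)<25)&(np.abs(Q[...,1])<150);q=Q[s]
for a0 in range(-140,0,20):
    k=q[(q[:,1]>=a0)&(q[:,1]<a0+20)]
    if len(k):print(a0,len(k),k.mean(0).round(1),k[:,0].min().round(1),k[:,0].max().round(1))
E
python3 m.py | sed -n '/----/,$p'
cat > go.py <<'E'
import sys
from h import *
d=np.load("deck.npz");o,D=d["o"],d["D"]
def rot(yawoff=0,tilt=1):
    # tool z=-n, tool x = -deck y turned by yawoff about n
    B=np.stack([-D[:,1],-D[:,0],-D[:,2]],1)
    return R.from_rotvec(D[:,2]*yawoff)*R.from_matrix(B)
def delta(p,Rt):
    s=manip.read_state();Rc=R.from_euler("xyz",s["eef_rot"])
    return np.round(np.r_[(np.array(p)-s["eef_pos"])/500,(Rt*Rc.inv()).as_rotvec()/np.pi],4).tolist()
def dk(p): return o+D@np.array(p,float)
E
python3 - <<'E'
import sys;sys.path.insert(0,".")
from go import *
print("A",delta(dk([-15,140,190]),rot()),dk([-15,140,190]))
print(D)
E
```

```text
----
deck origin [560.75889002  11.94263559  69.90728418]
yellow deck [-16.25819052  69.55672325  60.16116595] [-31.89312338  53.73977523  41.16874485] [ 0.42051867 85.07016202 79.67842378]
bar 855 [[-46.0, 8.1, 16.0], [-10.9, 59.2, 70.4], [15.0, 125.9, 119.9]] ang [0.82163934 0.85285128 0.87082127 0.90407013 1.08177218]
151.31802847246485
-140 26 [ -33.9 -128.9  -18.8] -40.6 -28.6
-120 30 [ -34.7 -110.1  -20.4] -40.6 -28.7
-100 29 [-34.6 -89.6 -19.8] -40.5 -28.3
-80 29 [-35.3 -69.7 -20.6] -41.1 -28.8
-60 31 [-33.1 -50.9 -19.5] -41.1 -26.7
-40 31 [-33.4 -30.2 -20.6] -38.9 -28.0
-20 28 [-33.3  -9.7 -20.2] -39.4 -27.5
A [0.4293, 0.8623, 0.0616, 0.1372, 0.0251, -0.1253] [418.9822024  -79.24450584 235.76648979]
[[ 1.73987915e-02 -9.99815712e-01 -8.11318974e-03]
 [ 9.06140765e-01  1.91974424e-02 -4.22540378e-01]
 [ 4.22618262e-01  8.67361738e-19  9.06307787e-01]]
```

```bash
python3 -c "
from go import *
print(delta(dk([-15,45,150]),rot()), dk([-15,45,150]))"
```

```text
[0.6199, 0.8924, -0.0109, 0.1372, 0.0251, -0.1253] [514.28922264 -64.16664773 199.51417831]
```

Request:
servo_tool --motion '[[[0.62,0.892,0,0.137,0.025,-0.125,1],[0.62,0.892,0,0.137,0.025,-0.125,1],[0.62,0.892,0,0.137,0.025,-0.125,1],[0.62,0.892,0,0.137,0.025,-0.125,1],[0.62,0.892,0,0.137,0.025,-0.125,1],[0.62,0.892,0,0.137,0.025,-0.125,1],[0.62,0.892,0,0.137,0.025,-0.125,1],[0.62,0.892,0,0.137,0.025,-0.125,1],[0.62,0.892,0,0.137,0.025,-0.125,1],[0.62,0.892,0,0.137,0.025,-0.125,1]]]'

```text
clock: 1.1
eef_pos: [490.5, -98.1, 205.4]
eef_rot: [-2.707, -0.0, -0.018]
wrist_force: [1.8, -0.9, -0.3]
finger_gap: 17.5
finger_force: 0.0
```

Request:
servo_tool --motion '[[[0,0,0,0,0,0,1],[0,0,0,0,0,0,1],[0,0,0,0,0,0,1],[0,0,0,0,0,0,1],[0,0,0,0,0,0,1]]]'

```text
clock: 1.6
eef_pos: [489.5, -101.0, 205.4]
eef_rot: [-2.707, -0.0, -0.02]
wrist_force: [-0.2, -0.7, 0.5]
finger_gap: 0.3
finger_force: 0.0
```

Run:
```python
from go import *
s=manip.read_state();print(s["clock"],s["eef_pos"],s["joints"],s["wrist_force"])
c=shot("wrist","w1")
T=np.array(c["cam_to_world"]);print(T.round(3).tolist(),c["vfov"])
print("dn20",delta(dk([-15,45,20]),rot()));print("dn13",delta(dk([-15,45,12.5]),rot()))
```

```text
1.6 [ 489.4578527  -101.00101608  205.41375778] [-0.4843264   0.28290625  1.60317621  0.38822952  1.46844864  1.0244704 ] [-0.19858299 -0.74262341  0.50658731]
[[-0.018, -0.968, -0.252, 564.499], [-0.907, -0.091, 0.411, -178.461], [-0.421, 0.236, -0.876, 367.078], [0.0, 0.0, 0.0, 1.0]] 70.2941142120122
dn20 [0.0516, 0.1832, -0.2475, 0.0005, 0.0001, 0.0002]
dn13 [0.0517, 0.1895, -0.2611, 0.0005, 0.0001, 0.0002]
```

View pics/w1.png

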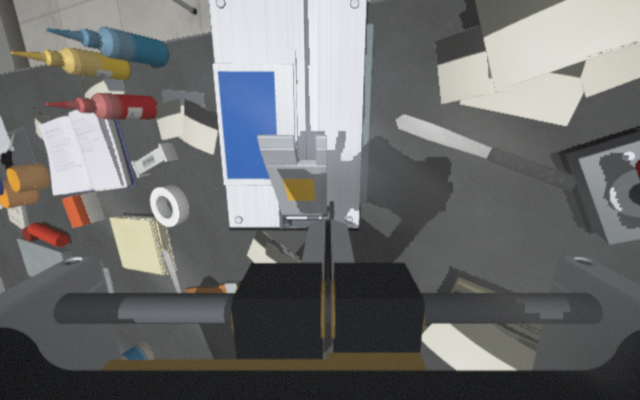

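The wrist view shows the board face on, with the slot at about x≈303 px, the fork at about (300, 140) and the yellow patch at (300, 188). The fingers point at the bar, so I press it down now.

Request:
servo_tool --motion '[[[0.05,0.074,-0.012,0,0,0,1],[0.05,0.074,-0.012,0,0,0,1],[0.05,0.088,-0.041,0,0,0,1],[0.05,0.101,-0.071,0,0,0,1],[0.05,0.115,-0.1,0,0,0,1],[0.05,0.129,-0.13,0,0,0,1],[0.051,0.142,-0.159,0,0,0,1],[0.051,0.156,-0.189,0,0,0,1],[0.051,0.17,-0.218,0,0,0,1],[0.051,0.183,-0.247,0,0,0,1]]]'

```text
clock: 2.65
eef_pos: [515.2, -8.9, 81.5]
eef_rot: [-2.707, -0.001, -0.019]
wrist_force: [0.5, -0.7, 0.7]
finger_gap: 0.5
finger_force: 0.1
```

Request:
servo_tool --motion '[[[0,0.006,-0.0125,0,0,0,1],[0,0.006,-0.0125,0,0,0,1],[0,0.006,-0.0125,0,0,0,1]]]'

```text
clock: 2.95
eef_pos: [515.4, -6.1, 76.1]
eef_rot: [-2.707, -0.001, -0.019]
wrist_force: [-0.2, -0.7, 0.5]
finger_gap: 0.7
finger_force: 0.4
```

Run:
```python
from go import *
s=manip.read_state();print(s["clock"],(s["eef_pos"]-o)@D,s["wrist_force"])
p=dk([-25,-20,150]);print(p,delta(p,rot()))
```

```text
2.95 [-14.513553    45.01380182  13.56319255] [-0.21762584 -0.73016781  0.53304243]
[579.10325601 -74.47588914 195.28799569] [0.1274, -0.1368, 0.2384, 0.0006, 0.0003, -0.0001]
```

Request:
servo_tool --motion '[[[0,-0.06,0.12,0,0,0,1],[0,-0.11,0.238,0,0,0,0.5],[0.12,-0.13,0.238,0,0,0,0],[0.12,-0.13,0.238,0,0,0,0],[0.12,-0.13,0.238,0,0,0,0],[0.12,-0.13,0.238,0,0,0,0]]]'

```text
clock: 3.55
eef_pos: [574.7, -70.5, 194.0]
eef_rot: [-2.707, 0.001, -0.018]
wrist_force: [-0.9, 0.4, -0.5]
finger_gap: 36.6
finger_force: 0.0
```

Run:
```python
from go import *
s=manip.read_state();print(s["clock"],s["eef_pos"],(s["eef_pos"]-o)@D)
shot("wrist","w2")
```

```text
3.55 [574.69566024 -70.54797707 194.02807792] [-22.04990985 -15.51781063 147.23418492]
```

View pics/w2.png

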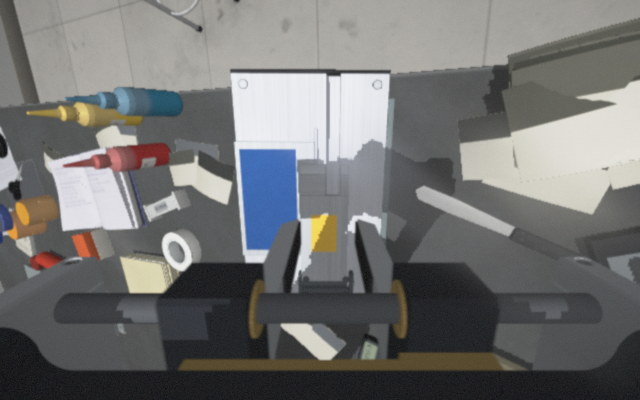

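The bar is flat: the fork prongs are at about y=160 px, x 302–350, and the slot runs at x≈333 between y=75 and 195. Next I refine the deck frame from this depth image.

Run:
```python
from go import *
d=np.load("pics/w2.npz");W=d["W"];V,U=np.mgrid[:400,:640]
Q=(W-o)@D
m=(U>225)&(U<395)&(V>65)&(V<225)&(np.abs(Q[...,0])<100)&(np.abs(Q[...,1])<160)
f=m&(np.abs(Q[...,2])<3)&((Q[...,0]<-45)|(Q[...,1]<-80))
A=Q[f];k,_,_,_=np.linalg.lstsq(np.c_[A[:,:2],np.ones(len(A))],A[:,2],rcond=None);print("plane",len(A),k, "tilt err deg",np.degrees(k[:2]))
for a0 in range(-140,-20,15):
    k=Q[m&(Q[...,1]>=a0)&(Q[...,1]<a0+15)]
    fl=k[np.abs(k[:,2])<3];sl=k[(k[:,2]<-12)&(np.abs(k[:,0]+27)<15)]
    lo=fl[fl[:,0]<-25][:,0];hi=fl[(fl[:,0]>-28)][:,0]
    print(a0,"edges",fl[:,0].min().round(1),fl[:,0].max().round(1),"slot", len(sl),sl[:,0].min().round(1),sl[:,0].max().round(1),np.median(sl[:,2]).round(1),"lips", np.sort(lo)[-3:].round(1),np.sort(hi)[:3].round(1))
fl=Q[f];print("y min by x",[fl[(fl[:,0]>a)&(fl[:,0]<a+20)][:,1].min().round(1) for a in(-80,-60,0,40,60)])
b=m&(np.abs(Q[...,2]-12)<3)&(Q[...,0]<20)&(Q[...,0]>-50)&(Q[...,1]>-50)
B=Q[b];print("bar top",len(B),np.median(B[:,2]),B.min(0),B.max(0))
for a0 in(-38,-30,-22,-14,-6):
    k=B[(B[:,1]>=a0)&(B[:,1]<a0+8)][:,0];k=np.sort(k);g=np.diff(k);i=g.argmax();print("notch",a0,k[0],k[i],k[i+1],k[-1])
```

```text
plane 11755 [-4.89030372e-04 -1.75927282e-03  7.97266679e-01] tilt err deg [-0.02801938 -0.10079891]
-140 edges -89.5 80.7 slot 161 -37.4 -22.6 -19.0 lips [-25.8 -25.8 -25.8] [-27.9 -27.9 -27.9]
-125 edges -89.4 81.0 slot 182 -36.5 -22.6 -19.0 lips [-36.7 -36.7 -36.7] [-21.5 -21.5 -21.5]
-110 edges -88.7 80.8 slot 182 -36.7 -22.6 -19.1 lips [-36.8 -36.8 -36.8] [-21.5 -21.5 -21.5]
-95 edges -89.0 80.8 slot 172 -36.8 -21.4 -19.0 lips [-37.  -36.9 -36.9] [-21.5 -21.5 -21.5]
-80 edges -88.8 80.8 slot 178 -37.0 -21.4 -19.1 lips [-37.2 -37.2 -37.2] [-20.4 -20.4 -20.4]
-65 edges -88.7 67.3 slot 162 -37.0 -21.4 -19.1 lips [-36.4 -36.4 -36.4] [-20.4 -20.4 -20.4]
-50 edges -88.7 2.6 slot 160 -36.1 -21.4 -19.1 lips [-36.4 -36.4 -36.4] [-20.4 -20.4 -20.4]
-35 edges -88.3 -20.3 slot 152 -36.3 -21.4 -19.2 lips [-36.6 -36.5 -36.5] [-20.3 -20.3 -20.3]
y min by x [np.float64(-139.9), np.float64(-139.9), np.float64(-140.8), np.float64(-140.8), np.float64(-140.8)]
bar top 2442 12.670147952319095 [-46.72646687 -39.77464229   9.01025391] [ 9.28205789 30.24664354 14.94656508]
notch -38 -46.295452693997085 -37.270346628319146 -19.283946951899285 8.898546036534219
notch -30 -46.42360831303488 -37.255026983686776 -19.284073752325245 8.916104970108073
notch -22 -46.54875179867423 -37.37034828762153 -19.25750984680442 9.237060014123838
notch -14 -46.72646686990702 -37.44926699937022 -19.24930710813795 9.282057891423458
notch -6 -45.67086995515444 -22.656526482534872 -21.5146107249323 8.445432685819718
```

```bash
cat > meas.py <<'E'
from go import *
def meas(W,win):
    V,U=np.mgrid[:400,:640];Q=(W-o)@D
    m=(U>win[0])&(U<win[1])&(V>win[2])&(V<win[3])&(np.abs(Q[...,0])<100)&(np.abs(Q[...,1])<160)
    f=m&(np.abs(Q[...,2])<4)&((Q[...,0]<-50)|(Q[...,1]<-80));A=Q[f]
    k=np.linalg.lstsq(np.c_[A[:,:2],np.ones(len(A))],A[:,2],rcond=None)[0];print("plane",len(A),k.round(5))
    for a0 in range(-125,-40,15):
        k=Q[m&(Q[...,1]>=a0)&(Q[...,1]<a0+15)&(np.abs(Q[...,2])<4)][:,0]
        j=np.sort(k[(k>-60)&(k<5)]);i=np.diff(j).argmax();print(a0,"edges",k.min().round(1),k.max().round(1),"slot",j[i].round(1),j[i+1].round(1),((j[i]+j[i+1])/2).round(1))
    print("ymin",[A[(A[:,0]>a)&(A[:,0]<a+20)][:,1].min().round(1) for a in(-80,0,40,60)])
    B=Q[m&(np.abs(Q[...,2]-12)<3)&(Q[...,0]<20)&(Q[...,0]>-50)&(Q[...,1]>-50)]
    if len(B)<50:return
    print("bar z,ymin",np.median(B[:,2]).round(2),np.sort(B[:,1])[[0,20]].round(1))
    for a0 in(-36,-26,-16):
        k=np.sort(B[(B[:,1]>=a0)&(B[:,1]<a0+8)][:,0]);i=np.diff(k).argmax();print("notch",a0,k[0].round(1),k[i].round(1),k[i+1].round(1),k[-1].round(1))
    k=B[np.abs(B[:,0]+27)<5];print("notch end",np.sort(k[:,1])[:3].round(1))
E
python3 - <<'E'
from meas import *
s=manip.read_state();print(s["eef_pos"],np.abs(s["qd"]).max())
c=shot("wrist","w3");meas(cloud(c),(225,395,65,225))
s=manip.read_state();print(s["eef_pos"],np.abs(s["qd"]).max())
c=shot("wrist","w4");meas(cloud(c),(225,395,65,225))
E
```

```text
[574.41524415 -70.30411347 193.92882281] 0.007912830351312152
plane 11584 [-4.600e-04 -2.030e-03  7.774e-01]
-125 edges -88.7 80.3 slot -36.7 -21.4 -29.0
-110 edges -89.1 80.6 slot -36.7 -21.4 -29.0
-95 edges -89.0 80.8 slot -36.8 -21.3 -29.0
-80 edges -89.1 81.2 slot -36.9 -21.3 -29.1
-65 edges -88.7 81.9 slot -37.1 -21.3 -29.2
-50 edges -88.5 81.8 slot -36.3 -21.3 -28.8
ymin [np.float64(-140.6), np.float64(-140.4), np.float64(-140.4), np.float64(-141.5)]
bar z,ymin 12.68 [-40.5 -39.3]
notch -36 -46.1 -38.1 -20.2 9.1
notch -26 -46.2 -37.2 -20.2 9.4
notch -16 -46.4 -37.2 -20.2 8.3
notch end [-5.1 -5.1 -5.1]
[574.39291851 -70.23105175 194.04682626] 0.004470075362088859
plane 11559 [-3.200e-04 -2.030e-03  7.838e-01]
-125 edges -89.0 80.6 slot -37.3 -21.2 -29.3
-110 edges -89.4 80.4 slot -36.6 -21.2 -28.9
-95 edges -88.9 80.6 slot -36.6 -21.2 -28.9
-80 edges -89.0 81.0 slot -36.8 -21.2 -29.0
-65 edges -88.8 81.6 slot -37.0 -21.2 -29.1
-50 edges -88.2 79.9 slot -36.3 -21.2 -28.8
ymin [np.float64(-140.6), np.float64(-140.5), np.float64(-140.4), np.float64(-141.5)]
bar z,ymin 12.71 [-40.4 -39.3]
notch -36 -46.0 -38.0 -20.1 9.2
notch -26 -46.2 -37.2 -20.1 9.3
notch -16 -46.3 -37.2 -20.1 8.5
notch end [-5.1 -5.1 -5.1]
```

Run:
```python
from meas import *
s=manip.read_state();Rc=R.from_euler("xyz",s["eef_rot"]).as_matrix();print(s["finger_gap"])
W=np.load("pics/w4.npz")["W"];q=(W-s["eef_pos"])@Rc
for z0 in(-60,-45,-30,-20,-10,-4):
  k=q[(q[...,2]>z0)&(q[...,2]<z0+10)&(np.abs(q[...,1])<75)&(np.abs(q[...,0])<30)]
  L=k[k[:,1]<0];Rr=k[k[:,1]>0]
  if len(L) and len(Rr):print(z0,len(L),len(Rr),"outer",L[:,1].min().round(1),Rr[:,1].max().round(1),"inner",L[:,1].max().round(1),Rr[:,1].min().round(1),"x",k[:,0].min().round(1),k[:,0].max().round(1))
o2=dk([-3.9,-2.3,.85]);np.savez("deck.npz",o=o2,D=D)
Rs=R.from_euler("xyz",[np.pi,0,np.radians(23.7)])
for z in(160,):
  p=[497.2,-316.5,z];print(delta(p,Rs))
```

```text
48.891908210855895
-60 367 376 outer -33.9 35.9 inner -21.2 23.4 x -7.2 11.3
-45 272 282 outer -33.9 35.7 inner -21.2 23.3 x -7.4 11.1
-30 209 211 outer -33.1 35.2 inner -21.3 23.4 x -7.3 11.1
-20 172 174 outer -33.3 35.5 inner -21.3 23.4 x -7.2 11.1
-10 124 124 outer -33.2 35.2 inner -21.3 23.4 x -7.0 10.9
-4 45 44 outer -29.4 29.6 inner -21.4 23.4 x -7.0 10.8
[-0.1546, -0.4926, -0.0685, -0.1368, -0.0276, 0.1353]
```

Run:
```python
from go import *
o2=dk([1.0,1.9,0]);np.savez("deck.npz",o=o2,D=D);print(o2)
print(delta([497.2,-316.5,180],R.from_euler("xyz",[np.pi,0,np.radians(23.7)])))
```

```text
[561.1014636    8.94798907  69.45205284]
[-0.1546, -0.4926, -0.0285, -0.1368, -0.0276, 0.1353]
```

Request:
servo_tool --motion '[[[-0.05,-0.15,0.02,-0.05,-0.01,0.05,0],[-0.155,-0.493,-0.028,-0.137,-0.028,0.135,0],[-0.155,-0.493,-0.028,-0.137,-0.028,0.135,0],[-0.155,-0.493,-0.028,-0.137,-0.028,0.135,0],[-0.155,-0.493,-0.028,-0.137,-0.028,0.135,0],[-0.155,-0.493,-0.028,-0.137,-0.028,0.135,0],[-0.155,-0.493,-0.028,-0.137,-0.028,0.135,0],[-0.155,-0.493,-0.028,-0.137,-0.028,0.135,0],[-0.155,-0.493,-0.028,-0.137,-0.028,0.135,0]]]'

```text
clock: 4.6
eef_pos: [498.3, -315.7, 180.8]
eef_rot: [3.14, -0.002, 0.415]
wrist_force: [-0.1, 0.2, -0.0]
finger_gap: 93.6
finger_force: 0.0
```

```bash
cat > stud.py <<'E'
from go import *
s=manip.read_state();print(s["clock"],s["eef_pos"],s["eef_rot"],s["finger_gap"],np.abs(s["qd"]).max())
c=shot("wrist","w5");W=cloud(c);F=c["frame"].astype(int)
Rc=R.from_euler("xyz",s["eef_rot"]).as_matrix();q=(W-s["eef_pos"])@Rc
red=(F[...,0]-F[...,1]>80)&(np.abs(q[...,0])<70)&(np.abs(q[...,1])<60);k=q[red]
t=k[np.abs(k[:,2]-np.percentile(k[:,2],20))<4];print(len(k),np.percentile(k[:,2],[1,20,50]),cv2.minAreaRect(t[:,:2].astype(np.float32)))
fi=(q[...,2]<0)&(q[...,2]>-40)&(np.abs(q[...,1])<75)&(np.abs(q[...,0])<30);k=q[fi];print("finger",k[:,0].min(),k[:,0].max(),k[k[:,1]<0][:,1].max(),k[k[:,1]>0][:,1].min())
E
python3 stud.py
```

```text
4.6 [ 498.30852662 -315.74028736  180.82569779] [ 3.14049223e+00 -2.37461848e-03  4.14576261e-01] 93.60456857749757 0.003567883847387383
390 [83.82939481 84.8391903  85.41080979] ((-1.0494155883789062, 5.083584785461426), (66.31132507324219, 12.962824821472168), 0.08064135909080505)
finger -7.6905391577352695 10.991063162840744 -45.29009023173657 47.556299438187665
```

View pics/w5.png

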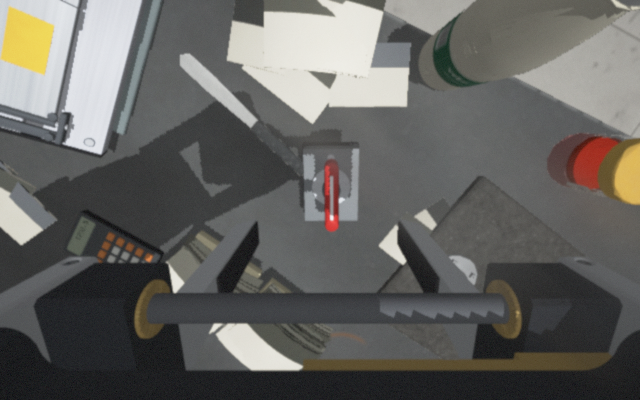

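The wrist view shows the red handle at about (332, 195), midway between the open fingers. I go down around it and measure again at finger range.

Request:
servo_tool --motion '[[[-0.002,-0.0055,-0.08,0,0,0,0],[-0.002,-0.0055,-0.16,0,0,0,0],[-0.002,-0.0055,-0.21,0,0,0,0],[-0.002,-0.0055,-0.234,0,0,0,0],[-0.002,-0.0055,-0.234,0,0,0,0],[-0.002,-0.0055,-0.234,0,0,0,0]]]'

```text
clock: 5.25
eef_pos: [497.5, -319.9, 65.1]
eef_rot: [3.139, -0.003, 0.414]
wrist_force: [-0.4, -0.3, 0.4]
finger_gap: 94.1
finger_force: 0.0
```

```bash
sed -i 's/"w5"/"w6"/' stud.py; python3 stud.py
```

```text
5.25 [ 497.54391159 -319.8785611    65.07891537] [ 3.13879329e+00 -3.07013852e-03  4.13749444e-01] 94.07010512694909 0.014264609710329676
1556 [-31.72777283 -30.88713944 -30.34712521] ((6.5467681884765625, 1.4986639022827148), (12.571439743041992, 63.378726959228516), 89.78333282470703)
finger -25.280072930547068 29.986655572424578 -0.36215981005499215 0.1332938778162979
```

Run:
```python
from go import *
d=np.load("pics/w6.npz");W=d["W"];F=d["F"].astype(int);s=manip.read_state();Rc=R.from_euler("xyz",s["eef_rot"]).as_matrix();q=(W-s["eef_pos"])@Rc
red=(F[...,0]-F[...,1]>80)&(np.abs(q[...,0])<70)&(np.abs(q[...,1])<60)
k=q[red]
for z in range(-36,0,4):
  a=k[(k[:,2]>=z)&(k[:,2]<z+4)]
  if len(a):print(z,len(a),a.min(0).round(1),a.max(0).round(1))
V,U=np.nonzero(red);print(U.min(),U.max(),V.min(),V.max())
```

```text
-32 1550 [-25.1  -5.  -31.8] [ 38.3   7.7 -28.1]
-28 6 [ -7.2  -3.6 -28. ] [ 36.    7.5 -27.6]
317 339 190 292
```

View pics/w6.png

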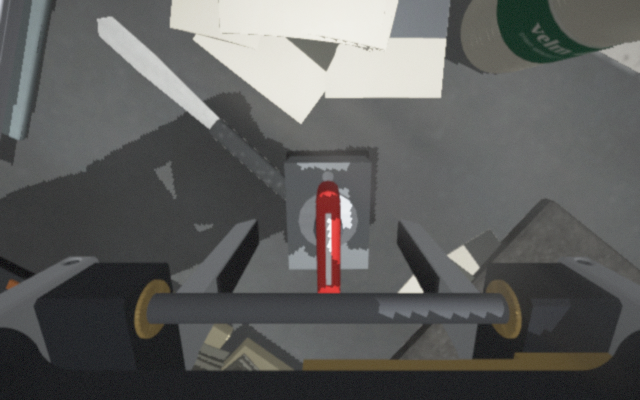

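The handle at (328, 190–292) sits between the fingers; the gripper's rod hides its far end. I close on it.

Request:
servo_tool --motion '[[[0.0003,-0.0008,-0.002,0,0,0,0.3],[0.0003,-0.0008,-0.002,0,0,0,0.6],[0.0003,-0.0008,-0.002,0,0,0,1],[0.0003,-0.0008,-0.002,0,0,0,1],[0.0003,-0.0008,-0.002,0,0,0,1],[0.0003,-0.0008,-0.002,0,0,0,1],[0.0003,-0.0008,-0.002,0,0,0,1],[0.0003,-0.0008,-0.002,0,0,0,1],[0.0003,-0.0008,-0.002,0,0,0,1],[0.0003,-0.0008,-0.002,0,0,0,1]]]' --newtons 40

```text
clock: 6.3
eef_pos: [496.9, -320.2, 62.7]
eef_rot: [3.14, -0.002, 0.413]
wrist_force: [-0.6, 0.1, -0.7]
finger_gap: 18.5
finger_force: 40.0
```

```bash
sed -i 's/"w6"/"w7"/' stud.py; python3 stud.py
python3 - <<'E'
import cv2
a=cv2.imread("pics/w7.png")[130:330,220:440];cv2.imwrite("pics/w7c.png",cv2.resize(a,None,fx=2.5,fy=2.5))
E
```

```text
6.3 [ 496.94000109 -320.21725853   62.69598496] [ 3.14020557e+00 -2.19856073e-03  4.13225755e-01] 18.52315017336137 0.002866112127343316
1440 [-34.11261533 -33.2390312  -32.72205598] ((7.884113311767578, 1.0240740776062012), (11.836563110351562, 61.105953216552734), 89.34471130371094)
finger -23.499508583890933 29.988843358102137 -0.3505594538966793 0.1456258804056182
```

View pics/w7c.png

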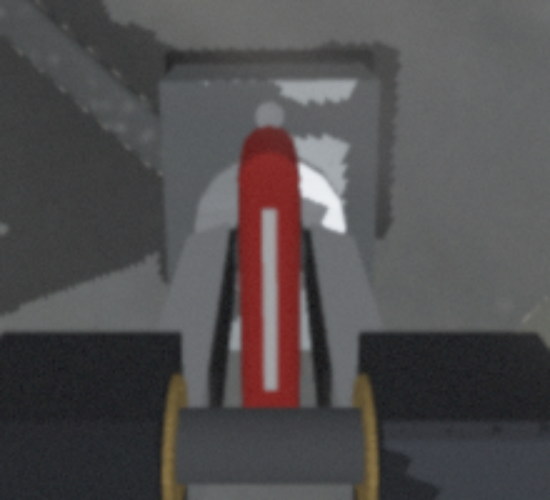

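The handle is straight between the pads, but the gap reads 18.5 mm. The fingertips are probably on the 20 mm neck below the wing, so I regrip 8 mm higher.

Request:
servo_tool --motion '[[[0,0,0,0,0,0,0.5],[0,0,0,0,0,0,0.5],[0,0,0.016,0,0,0,0.5],[0,0,0.016,0,0,0,0.5],[0,0,0.016,0,0,0,1],[0,0,0.016,0,0,0,1],[0,0,0.016,0,0,0,1],[0,0,0.016,0,0,0,1],[0,0,0.016,0,0,0,1],[0,0,0.016,0,0,0,1]]]' --newtons 40

```text
clock: 7.35
eef_pos: [496.9, -320.2, 70.6]
eef_rot: [3.14, -0.002, 0.413]
wrist_force: [-0.4, -0.5, -0.6]
finger_gap: 13.4
finger_force: 40.0
```

Request:
servo_tool --motion '[[[0,0,0.04,0,0,0,1],[0,0,0.1,0,0,0,1],[0,0,0.18,0,0,0,1],[0,0,0.26,0,0,0,1],[0,0,0.26,0,0,0,1]]]'

```text
clock: 7.85
eef_pos: [498.4, -321.2, 206.3]
eef_rot: [3.133, -0.006, 0.413]
wrist_force: [0.0, -0.5, -2.0]
finger_gap: 14.1
finger_force: 40.0
```

Run:
```python
from go import *
s=manip.read_state();print(s["eef_pos"],s["finger_gap"],s["wrist_force"])
print(dk([-25,-85,101]),delta(dk([-25,-85,101]),rot()))
print(dk([-25,-85,150]),delta(dk([-25,-85,150]),rot()))
```

```text
[ 498.39034388 -321.23111387  206.30556014] 14.058257346068777 [ 0.03030817 -0.4523566  -1.98459351]
[644.83139718 -58.01389088 150.42368279] [0.2929, 0.5264, -0.1118, 0.1396, 0.0299, -0.1349]
[644.43385088 -78.71836942 194.83276435] [0.2921, 0.485, -0.0229, 0.1396, 0.0299, -0.1349]
```

Request:
servo_tool --motion '[[[0.05,0.1,0,0.03,0.006,-0.03,1],[0.12,0.2,0,0.06,0.012,-0.06,1],[0.2,0.3,0,0.1,0.02,-0.1,1],[0.27,0.4,0,0.13,0.028,-0.125,1],[0.292,0.485,-0.023,0.1396,0.03,-0.135,1],[0.292,0.485,-0.023,0.1396,0.03,-0.135,1],[0.293,0.505,-0.067,0.1396,0.03,-0.135,1],[0.293,0.526,-0.112,0.1396,0.03,-0.135,1],[0.293,0.526,-0.112,0.1396,0.03,-0.135,1],[0.293,0.526,-0.112,0.1396,0.03,-0.135,1]]]'

```text
clock: 8.85
eef_pos: [643.3, -57.4, 144.6]
eef_rot: [-2.698, 0.005, -0.018]
wrist_force: [-0.1, -0.4, -1.0]
finger_gap: 13.9
finger_force: 40.0
```

Run:
```python
from meas import *
s=manip.read_state();print(s["clock"],(s["eef_pos"]-o)@D,s["finger_gap"],np.abs(s["qd"]).max(),s["joints"])
print("dev",(rot()*R.from_euler("xyz",s["eef_rot"]).inv()).as_rotvec())
c=shot("wrist","w8");W=cloud(c);Q=(W-o)@D;F=c["frame"].astype(int)
red=(F[...,0]-F[...,1]>80)&(np.abs(Q[...,0]+25)<60)&(np.abs(Q[...,1]+85)<60);k=Q[red];print("red",len(k),np.percentile(k,[1,50,99],axis=0).round(1).tolist(),cv2.minAreaRect(k[:,:2].astype(np.float32)))
for a0 in range(-130,40,10):
    k=Q[(Q[...,1]>=a0)&(Q[...,1]<a0+10)&(np.abs(Q[...,0]+25)<30)&(np.abs(Q[...,2])<4)][:,0]
    if len(k)<8:continue
    j=np.sort(k);i=np.diff(j).argmax();print(a0,len(k),"slot",j[i].round(1),j[i+1].round(1),((j[i]+j[i+1])/2).round(1))
```

```text
8.85 [-26.94014238 -83.47154693  95.4912816 ] 13.92289999824284 0.026715138470505714 [-0.31902017  0.63158068  1.24704427  0.4261873   1.42223498  1.17244888]
dev [-0.00774291 -0.00484617 -0.00150199]
red 1286 [[-33.7, -120.9, 119.0], [-27.2, -92.1, 120.6], [-22.5, -57.0, 122.1]] ((-27.97929573059082, -88.81683349609375), (66.24435424804688, 12.140094757080078), 89.6234359741211)
-130 500 slot -34.4 -18.1 -26.2
-120 462 slot -34.5 -18.1 -26.3
-110 454 slot -34.5 -18.8 -26.7
-100 404 slot -34.6 -17.9 -26.2
-90 227 slot -38.7 -14.7 -26.7
-80 80 slot -51.8 -2.5 -27.2
-70 27 slot 3.9 4.6 4.2
-60 8 slot 2.7 4.8 3.7
```

View pics/w8.png

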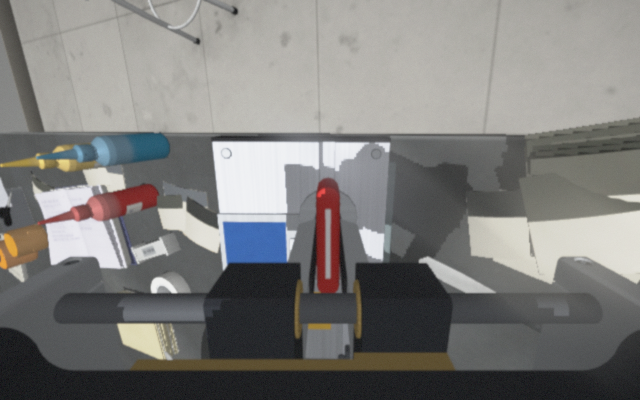

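The stud is held straight over the slot (handle at (328, 185–290)), and in this same image handle and slot line up within about 2 mm. I correct and lower it.

Run:
```python
from go import *
for z in(66,57,44.5): print(delta(dk([-25.2,-85,z]),rot()))
```

```text
[0.0028, 0.0289, -0.0537, -0.0023, -0.001, -0.0003]
[0.003, 0.0365, -0.07, -0.0023, -0.001, -0.0003]
[0.0032, 0.0471, -0.0927, -0.0023, -0.001, -0.0003]
```

Request:
servo_tool --motion '[[[0.003,0.016,-0.027,-0.0023,-0.001,-0.0003,1],[0.003,0.029,-0.053,-0.0023,-0.001,-0.0003,1],[0.003,0.029,-0.053,-0.0023,-0.001,-0.0003,1],[0.003,0.029,-0.053,-0.0023,-0.001,-0.0003,1]]]'

```text
clock: 9.3
eef_pos: [645.0, -43.0, 118.6]
eef_rot: [-2.705, 0.001, -0.019]
wrist_force: [0.4, -0.5, -1.0]
finger_gap: 13.8
finger_force: 40.0
```

Run:
```python
from go import *
s=manip.read_state();print((s["eef_pos"]-o)@D,s["wrist_force"])
print("dev",(rot()*R.from_euler("xyz",s["eef_rot"]).inv()).as_rotvec())
for z in(57,50,44): print(delta(dk([-25.2,-85,z]),rot()))
```

```text
[-24.8227462  -84.87271327  65.78071247] [ 0.35824828 -0.52167768 -0.96194094]
dev [-0.00040517 -0.00073847 -0.00056463]
[0.0004, 0.0067, -0.0162, -0.0001, -0.0002, -0.0002]
[0.0005, 0.0126, -0.0289, -0.0001, -0.0002, -0.0002]
[0.0006, 0.0177, -0.0398, -0.0001, -0.0002, -0.0002]
```

Request:
servo_tool --motion '[[[0,0.0034,-0.008,0,0,0,1],[0.0004,0.0067,-0.0162,0,0,0,1],[0.0004,0.0067,-0.0162,0,0,0,1],[0.0004,0.0067,-0.0162,0,0,0,1]]]'

```text
clock: 9.7
eef_pos: [645.1, -39.3, 110.1]
eef_rot: [-2.705, 0.001, -0.019]
wrist_force: [-0.0, 0.4, -1.3]
finger_gap: 13.8
finger_force: 40.0
```

Request:
servo_tool --motion '[[[0,0.004,-0.008,0,0,0,1],[0,0.0075,-0.016,0,0,0,1],[0,0.011,-0.0236,0,0,0,1],[0,0.011,-0.0236,0,0,0,1],[0,0.011,-0.0236,0,0,0,1]]]'

```text
clock: 10.2
eef_pos: [645.1, -33.8, 98.2]
eef_rot: [-2.705, 0.001, -0.018]
wrist_force: [0.4, -0.4, -2.2]
finger_gap: 13.5
finger_force: 40.0
```

Run:
```python
from go import *
s=manip.read_state();print((s["eef_pos"]-o)@D,s["wrist_force"],s["wrist_force"]@D)
print("down2",delta(dk([-25.2,-85,41.1]),rot()))
```

```text
[-25.06663927 -84.82323253  43.44314518] [ 0.35721822 -0.36828141 -2.16702936] [-1.24332582 -0.36422245 -1.81128   ]
down2 [0.0004, 0.0017, -0.0044, -0.0001, -0.0003, -0.0002]
```

Request:
servo_tool --motion '[[[0,0.001,-0.0022,0,0,0,1],[0,0.001,-0.0022,0,0,0,1],[0,0.001,-0.0022,0,0,0,1]]]'

```text
clock: 10.5
eef_pos: [645.2, -33.4, 97.3]
eef_rot: [-2.705, 0.001, -0.019]
wrist_force: [-0.1, -0.5, -1.8]
finger_gap: 13.8
finger_force: 40.0
```

Request:
servo_tool --motion '[[[0,0.001,-0.0022,0,0,0,1],[0,0.001,-0.0022,0,0,0,1],[0,0.001,-0.0022,0,0,0,1]]]'

```text
clock: 10.8
eef_pos: [645.3, -33.1, 96.7]
eef_rot: [-2.705, 0.0, -0.019]
wrist_force: [-1.8, -3.6, 5.8]
finger_gap: 13.7
finger_force: 40.0
```

Run:
```python
from go import *
s=manip.read_state();print((s["eef_pos"]-o)@D,s["wrist_force"],s["wrist_force"]@D)
```

```text
[-25.12802127 -84.99442731  41.79411406] [-1.76254178 -3.64321001  5.81736317] [-0.87340329  1.69227665  6.82602471]
```

Run:
```python
from go import *
print(delta(dk([-25.1,-85,43.7]),rot()),delta(dk([-25.1,-16,43.7]),rot()))
```

```text
[-0.0, -0.0016, 0.0035, -0.0, -0.0, -0.0002] [-0.138, 0.0011, 0.0035, -0.0, -0.0, -0.0002]
```

Request:
servo_tool --motion '[[[0,-0.002,0.0045,0,0,0,1],[0,-0.002,0.0045,0,0,0,1],[-0.02,-0.0016,0.0045,0,0,0,1],[-0.045,-0.0011,0.0045,0,0,0,1],[-0.07,-0.0007,0.0045,0,0,0,1],[-0.095,-0.0002,0.0045,0,0,0,1],[-0.12,0.0003,0.0045,0,0,0,1],[-0.13,0.0005,0.0045,0,0,0,1],[-0.13,0.0005,0.0045,0,0,0,1]]]'

```text
clock: 11.7
eef_pos: [580.0, -32.5, 98.4]
eef_rot: [-2.705, 0.001, -0.019]
wrist_force: [0.6, -0.2, -2.2]
finger_gap: 13.5
finger_force: 40.0
```

Run:
```python
from go import *
s=manip.read_state();print((s["eef_pos"]-o)@D,s["wrist_force"]@D,s["moment"])
y=(s["eef_pos"]-o)@D
print(delta(dk([-25.1,-14,43.7]),rot()),delta(dk([-25.1,-9,43.7]),rot()))
```

```text
[-25.02491214 -19.66223941  43.59425183] [-1.06075601 -0.5604801  -1.94086158] [-0.28950796  0.00414391 -0.05453224]
[-0.0113, -0.0, 0.0001, -0.0001, -0.0003, -0.0002] [-0.0213, 0.0002, 0.0001, -0.0001, -0.0003, -0.0002]
```

Free slide. I creep until it touches the notch end.

Request:
servo_tool --motion '[[[-0.004,0,0,0,0,0,1],[-0.008,0.0001,0,0,0,0,1],[-0.011,0.0002,0,0,0,0,1],[-0.011,0.0002,0,0,0,0,1]]]'

```text
clock: 12.1
eef_pos: [574.6, -32.5, 98.3]
eef_rot: [-2.705, 0.001, -0.019]
wrist_force: [-0.3, -0.4, -1.3]
finger_gap: 13.6
finger_force: 40.0
```

Request:
servo_tool --motion '[[[-0.003,0,0,0,0,0,1],[-0.006,0.0001,0,0,0,0,1],[-0.006,0.0001,0,0,0,0,1],[-0.006,0.0001,0,0,0,0,1]]]'

```text
clock: 12.5
eef_pos: [571.6, -32.4, 98.4]
eef_rot: [-2.705, 0.001, -0.019]
wrist_force: [0.0, -0.2, -1.4]
finger_gap: 13.7
finger_force: 40.0
```

Request:
servo_tool --motion '[[[-0.002,0,0,0,0,0,1],[-0.004,0,0,0,0,0,1],[-0.004,0,0,0,0,0,1]]]'

```text
clock: 12.8
eef_pos: [569.5, -32.4, 98.3]
eef_rot: [-2.705, 0.001, -0.019]
wrist_force: [-0.6, 0.0, -2.4]
finger_gap: 13.5
finger_force: 40.0
```

Request:
servo_tool --motion '[[[-0.002,0,0,0,0,0,1],[-0.004,0,0,0,0,0,1],[-0.004,0,0,0,0,0,1]]]'

```text
clock: 13.1
eef_pos: [567.5, -32.4, 98.4]
eef_rot: [-2.705, 0.001, -0.019]
wrist_force: [0.1, -0.5, -1.1]
finger_gap: 14.1
finger_force: 40.0
```

Request:
servo_tool --motion '[[[-0.002,0,0,0,0,0,1],[-0.004,0,0,0,0,0,1],[-0.004,0,0,0,0,0,1]]]'

```text
clock: 13.4
eef_pos: [566.4, -32.6, 98.7]
eef_rot: [-2.705, -0.002, -0.019]
wrist_force: [6.2, 0.1, -3.2]
finger_gap: 13.9
finger_force: 40.0
```

Request:
servo_tool --motion '[[[-0.002,0,0,0,0,0,1],[-0.004,0,0,0,0,0,1],[-0.004,0,0,0,0,0,1]]]'

```text
clock: 13.7
eef_pos: [565.2, -32.7, 99.0]
eef_rot: [-2.706, -0.004, -0.02]
wrist_force: [9.9, 0.9, -3.5]
finger_gap: 13.4
finger_force: 40.0
```

Contact came at TCP deck y≈−6.4, so the stud axis sits about 2.6 mm from the TCP. I turn about the stud's own axis.

```bash
cat > turn.py <<'E'
from go import *
s=manip.read_state();print((s["eef_pos"]-o)@D,s["wrist_force"]@D,s["moment"],s["joints"][5])
e=2.6
for a in map(float,sys.argv[1:]):
    t=np.radians(a);print(a,delta(dk([-25.1-e*np.sin(t),-9.2+e*np.cos(t),43.7]),rot(t)))
E
python3 turn.py 0 15 30 45
```

```text
[-25.17675967  -4.87518541  44.35253403] [-0.5157273  -9.84292141 -3.61802866] [-0.37655375 -2.134261   -1.00274658] 1.0916546640745464
0.0 [0.0035, 0.0006, -0.0011, 0.0002, 0.0011, 0.0003]
15.0 [0.0036, -0.0006, -0.0017, -0.0007, -0.0341, 0.0758]
30.0 [0.0041, -0.0017, -0.0022, -0.0015, -0.0693, 0.1513]
45.0 [0.0049, -0.0027, -0.0027, -0.0023, -0.1045, 0.2269]
```

Request:
servo_tool --motion '[[[0.007,0,0,0,0,0,1],[0.007,0,0,0,0,0,1],[0.007,0,0,0,0,0,1]]]'

```text
clock: 14.0
eef_pos: [566.9, -32.4, 98.2]
eef_rot: [-2.705, 0.002, -0.018]
wrist_force: [-0.2, -0.0, -1.5]
finger_gap: 13.8
finger_force: 40.0
```

```bash
python3 turn.py 0 8 16 24 32 40 48
```

```text
[-25.20987076  -6.55114639  43.44258057] [-0.67770403  0.16617213 -1.36433419] [-0.31077899  0.01252914 -0.0242755 ] 1.094961657682403
0.0 [0.0001, -0.0, 0.0006, -0.0001, -0.0005, -0.0003]
8.0 [0.0001, -0.0007, 0.0003, -0.0005, -0.0193, 0.04]
16.0 [0.0003, -0.0013, -0.0, -0.0008, -0.0381, 0.0803]
24.0 [0.0005, -0.0019, -0.0003, -0.0011, -0.0569, 0.1205]
32.0 [0.0008, -0.0025, -0.0006, -0.0014, -0.0756, 0.1608]
40.0 [0.0013, -0.0031, -0.0009, -0.0017, -0.0944, 0.2011]
48.0 [0.0018, -0.0036, -0.0011, -0.0021, -0.1132, 0.2414]
```

Request:
servo_tool --motion '[[[0.0001,-0.0007,0.0003,-0.0005,-0.0193,0.04,1],[0.0003,-0.0013,0,-0.0008,-0.0381,0.08,1],[0.0005,-0.0019,-0.0003,-0.0011,-0.0569,0.1205,1],[0.0008,-0.0025,-0.0006,-0.0014,-0.0756,0.161,1],[0.0013,-0.0031,-0.0009,-0.0017,-0.0944,0.201,1],[0.0018,-0.0036,-0.0011,-0.0021,-0.1132,0.2414,1],[0.0018,-0.0036,-0.0011,-0.0021,-0.1132,0.2414,1]]]'

```text
clock: 14.7
eef_pos: [567.8, -34.2, 97.6]
eef_rot: [-2.84, -0.321, 0.772]
wrist_force: [-0.1, -0.2, -1.2]
finger_gap: 13.7
finger_force: 40.0
```

```bash
python3 turn.py 48 56 64 72 80 86 90
```

```text
[-27.06299019  -7.50866103  43.73154812] [-0.74386718  0.07450854 -1.01939433] [-0.38375043 -0.00403892  0.00715996] 0.2524161486996619
48.0 [-0.0001, 0.0001, -0.0, -0.0002, 0.0003, -0.0006]
56.0 [0.0005, -0.0003, -0.0002, -0.0005, -0.0185, 0.0396]
64.0 [0.0011, -0.0007, -0.0004, -0.0009, -0.0373, 0.0799]
72.0 [0.0018, -0.0009, -0.0005, -0.0012, -0.056, 0.1202]
80.0 [0.0025, -0.0011, -0.0006, -0.0016, -0.0748, 0.1605]
86.0 [0.003, -0.0012, -0.0006, -0.0019, -0.0889, 0.1907]
90.0 [0.0034, -0.0012, -0.0006, -0.0021, -0.0983, 0.2108]
```

Request:
servo_tool --motion '[[[0.0005,-0.0003,-0.0002,-0.0005,-0.0185,0.0396,1],[0.0011,-0.0007,-0.0004,-0.0009,-0.0373,0.08,1],[0.0018,-0.0009,-0.0005,-0.0012,-0.056,0.12,1],[0.0025,-0.0011,-0.0006,-0.0016,-0.0748,0.1605,1],[0.003,-0.0012,-0.0006,-0.0019,-0.0889,0.191,1],[0.0034,-0.0012,-0.0006,-0.0021,-0.0983,0.211,1],[0.0034,-0.0012,-0.0006,-0.0021,-0.0983,0.211,1],[0.0034,-0.0012,-0.0006,-0.0021,-0.0983,0.211,1]]]'

```text
clock: 15.5
eef_pos: [569.8, -34.8, 97.6]
eef_rot: [-3.139, -0.436, 1.545]
wrist_force: [1.4, 1.4, -1.3]
finger_gap: 13.6
finger_force: 40.0
```

Request:
servo_tool --motion '[[[-0.001,0,0,0,0,0,1],[-0.002,0,0,0,0,0,1],[-0.002,0,0,0,0,0,1]]]'

```text
clock: 15.8
eef_pos: [569.4, -34.8, 97.7]
eef_rot: [3.141, -0.436, 1.548]
wrist_force: [7.3, 1.1, -2.9]
finger_gap: 13.6
finger_force: 40.0
```

```bash
python3 turn.py 90
```

```text
[-27.58444266  -9.14939678  44.04400414] [-0.13749368 -7.282097   -3.14499199] [-0.11749429 -1.53806602 -0.73243519] -0.47444190664259733
90.0 [0.0001, 0.0001, -0.0007, 0.0, 0.0002, 0.0014]
```

Request:
servo_tool --motion '[[[0.0006,0,0,0,0,0,1],[0.0006,0.001,-0.002,0,0,0,1],[0.0006,0.0018,-0.0036,0,0,0,1],[0.0006,0.0018,-0.0036,0,0,0,1]]]'

```text
clock: 16.2
eef_pos: [569.5, -34.2, 96.0]
eef_rot: [3.141, -0.436, 1.549]
wrist_force: [5.3, 0.2, -0.0]
finger_gap: 13.6
finger_force: 40.0
```

Request:
servo_tool --motion '[[[0,0,0,0,0,0,0.75],[0,0,0,0,0,0,0.5],[0,0,0,0,0,0,0.5],[0,0,0,0,0,0,0.5],[0,0,0,0,0,0,0.5]]]'

```text
clock: 16.7
eef_pos: [568.9, -33.9, 95.7]
eef_rot: [-3.141, -0.436, 1.55]
wrist_force: [-0.3, -0.0, -0.2]
finger_gap: 46.1
finger_force: 0.0
```

Request:
servo_tool --motion '[[[0,-0.015,0.032,0,0,0,0.5],[0,-0.04,0.09,0,0,0,0.5],[0,-0.08,0.17,0,0,0,0.5],[0,-0.12,0.25,0,0,0,0.5],[0,-0.12,0.25,0,0,0,0.5],[0,-0.12,0.25,0,0,0,0.5]]]'

```text
clock: 17.3
eef_pos: [569.1, -94.2, 220.9]
eef_rot: [3.141, -0.436, 1.55]
wrist_force: [0.2, 0.3, -0.6]
finger_gap: 47.0
finger_force: 0.0
```

Run:
```python
from meas import *
s=manip.read_state();print(s["clock"],(s["eef_pos"]-o)@D,s["wrist_force"])
c=shot("wrist","w9");W=cloud(c);F=c["frame"].astype(int);Q=(W-o)@D
red=(F[...,0]-F[...,1]>80)&(np.abs(Q[...,0]+25)<60)&(np.abs(Q[...,1]+9)<60);k=Q[red];t=k[k[:,2]>np.percentile(k[:,2],50)-5];print(len(k),np.percentile(k[:,2],[5,50,95]),cv2.minAreaRect(t[:,:2].astype(np.float32)))
```

```text
17.3 [-29.3452613   -9.93466319 180.77651846] [ 0.16308235  0.30506246 -0.59297415]
395 [64.23421012 69.09678873 72.06163447] ((-34.269344329833984, -12.002192497253418), (65.80916595458984, 12.666107177734375), 2.997497797012329)
```

View pics/w9.png

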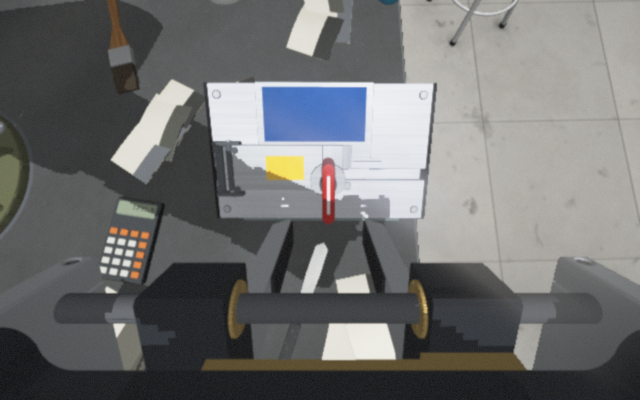

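The final view shows the bar flat, the panel in place, and the stud in the fork with its handle crosswise at (328, 160–220), leaning slightly downhill on its play. I check how far home it sits from the collar, before handing in.

Run:
```python
from meas import *
d=np.load("pics/w9.npz");W=d["W"];F=d["F"].astype(int);Q=(W-o)@D
V,U=np.mgrid[:400,:640];m=(V<222)&(U>200)&(U<440)
f=Q[m&(np.abs(Q[...,2])<4)&(np.abs(Q[...,0])<90)&(np.abs(Q[...,1])<150)];print("deck y",np.percentile(f[:,1],[.2,99.8]),"x",np.percentile(f[:,0],[.2,99.8]),np.median(f[:,2]))
red=(F[...,0]-F[...,1]>60)
k=Q[m&~red&(Q[...,2]>15)&(Q[...,2]<30)&(np.abs(Q[...,0]+25)<30)&(np.abs(Q[...,1]+9)<40)]
for z in(15,18,21,24,27):
  a=k[(k[:,2]>=z)&(k[:,2]<z+3)]
  if len(a):print(z,len(a),a.min(0).round(1),a.max(0).round(1))
print("circle",cv2.minEnclosingCircle(k[:,:2].astype(np.float32)))
b=Q[m&(np.abs(Q[...,2]-12)<3)&(Q[...,0]<14)&(Q[...,0]>-48)&(Q[...,1]<110)&(Q[...,1]>-60)];print("bar ymin",np.percentile(b[:,1],[0,.5,1]),np.median(b[:,2]))
h=Q[red&m&(np.abs(Q[...,1]+9)<40)&(np.abs(Q[...,0]+25)<60)]
for x in(-65,-50,-35,-20,-10):
  a=h[(h[:,0]>=x)&(h[:,0]<x+12)]
  if len(a):print("handle",x,len(a),a[:,1].min().round(1),a[:,1].max().round(1),a[:,2].max().round(1))
```

```text
deck y [-140.08085334  136.66080704] x [-84.96839095  84.57928432] 0.21369007839568183
15 2 [-42.7 -24.1  17.8] [-21.2   9.   17.9]
18 123 [-48.8 -32.4  18.4] [-9.7 10.3 21. ]
21 327 [-45.6 -32.4  21. ] [-9.4 10.1 24. ]
24 37 [-29.7 -28.5  24. ] [-11.3  10.   25.4]
27 2 [-26.2 -20.   29.2] [-24.9  -3.4  29.5]
circle ((-29.663738250732422, -11.08297061920166), 21.924640655517578)
bar ymin [-39.00515517 -36.64274243 -35.29577096] 11.899328901060413
handle -65 92 -17.1 -6.1 66.8
handle -50 68 -18.1 -5.1 68.5
handle -35 101 -18.0 -5.2 71.1
handle -20 118 -17.9 -5.3 72.8
handle -10 97 -17.8 -5.4 73.6
```

```bash
python3 -c "
from cell import manip
print(manip.sign_off())"
```

```text
the job is handed in; nothing more can be done
None
```

I handed the job in at about 17 s on the clock: the bar is flat on the panel, and the stud is home in the fork, turned a quarter turn and released. It leans slightly downhill, which I put down to play in the slot and left alone. The panel looks in its place and the bystanders weren't touched.

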